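# Open the mating hive and hold its lid for loading

### The arm

A 6-joint arm with a two-finger parallel gripper is mounted at the origin on the work surface. World frame = base frame: x ahead of the robot, y to its left, z up, the work surface at z = 0. Lengths are in m, angles in rad, forces in N, time in s.
With the tool pointing down it reaches from about 0.25 to 0.725 m from the base axis. Payload 4 kg.
Tool frame: the origin (TCP) lies midway between the tips of the shut fingers; the grasp point (between the pads) lies 19 mm behind it; z points along the fingers, y is the line along which they close (so a half turn about z gives the same grasp; the last joint's range is limited). The gripper opens to 85 mm and grips with 20 to 120 N. Pads are 22 mm wide; open, the fingers measure 114 mm over their backs; the gripper's body (76 mm by 85 mm) begins 54 mm behind the grasp point. The pads swing forward as they close: fully open they stand 13 mm farther back than shut.
Start: joints at [-1.244, 0.241, 0.005, 1.335, 0, 1.571], TCP at [0.161, -0.474, 0.231] pointing down, gripper open.
Joint ranges: [-2.72, 2.72], [-1.05, 1.87], [-1.09, 1.28], [-1.99, 2.15], [-1.42, 1.44], [-3.14, 3.14]. Speed limits (rad/s): [2.79, 2.79, 3.14, 3.14, 3.14, 3.14].

### API

Orientations are given as a 3x3 rotation matrix whose columns are the frame's x, y, z axes.
In Python, from workcell import ctrl, viewer gives the robot as it stands.
- The arm moves only by the tool step_arm, never from a script. Its argument "steps" is a list of rows, each a list of 7 numbers: the turn, a rotation vector about the tool's x, y, z in rad, then the shift along the tool's x, y, z in cm, then the opening, from 0 (shut) to 1 (fully open). A call has 1 to 20 rows; each row shifts and turns the commanded pose from where the row before left it, along the tool's axes as they then stand; what a row does not reach is not made up. A row lasts 1/10 s, in which the tool goes at most 50 mm and 8.59 degrees, less where a joint would pass 70% of its speed; a pose out of reach is approached as far as the arm can. A call is refused whole if a number of a shift passes 5 or a number of a turn 0.15, either way. A call with a gripper value outside its range is refused whole. The fingers move at their own pace and stop on an object; "force" is the grip in N (left out, the last holds). Time passes only in rows, so rows that do not move let the fingers close. It gives the time, the measured TCP pose, the force, the opening and the grip force at its end, in the units of the state.
- ctrl.observe(): the state, without advancing time (a new reading comes with each control period).
- viewer.grab_frame(name): name is "scene" or "top" or "wrist"; returns (picture, depth): 480x640x3 uint8, red, green, blue; 480x640 float32, m along the optical axis (not along the pixel's ray), 0 where there is no reading.
- viewer.camera_info(name): a dict with "intrinsics" (3x3 intrinsics, pixels), "cam_to_world" (4x4, takes a point from camera to world coordinates); the wrist camera has in their place "tool_from_camera" (4x4, takes a point from camera to tool coordinates, whose origin is the TCP and whose axes are the flange's). Camera axes: x right, y up, looking along -z (the intrinsics and any distortion apply to the point x, -y, -z); pixel columns grow to the right and rows downward; lengths in m; the calibration is good to about 2 mm. A picture is of the moment at which its call begins: read the wrist's pose just before it. camera_info takes no time and is no camera call.
- ctrl.finish_job(): hands the job in; it is judged then, once.
The state is a dict: "time_s": time; "joint_pos": joint angles; "joint_vel": joint speeds; "effort": joint torques, N m; "tool_pos": TCP position; "orientation": TCP orientation; "contact_force": force on the tool from outside, world axes, zero at the start; "ft_torque": the same for the moment, N m; "grip_width": finger opening in m; "grip_force": force on a finger pad.
Only numpy, scipy, OpenCV 4.12 (cv2) and the standard library are available. Lean on these libraries where they do the work, as an engineer would, in place of code of your own. Each camera call takes 0.05 s, during which the arm holds its last target. There are 200 camera calls.

### The job

Turn the brass turn button on the front of the small mating hive clear of its lid, then lift the lid and hold it open at 60 degrees so that a frame can be put in. The lid has no stay: finish while you are holding it there, still, without ever letting it drop, and leave the mallet, the spare frame and the nail tin alone.

Things in the scene. Friction and masses are not known exactly. Their poses are not given: they have to be found in the camera images.
- hive_box: Wooden mating hive, screwed to the bench. 150 mm deep (its x), 240 wide (y), rim 160 mm above the bench, on a 190 x 280 x 12 mm floor board. Origin on the bench under its middle; x runs from the front (button, entrance disc, nearer the robot) to the back (hinges). On the front wall a cleat, 32 (x) by 70 (y) mm, centred at x -91, y -85, its top level with the shut lid's top, z 172 mm.
- lid: Lid of metal-covered plywood, 150 (x) x 250 (y) x 12 mm, about 0.45 kg, hinged at the back rim; below about 80 degrees it falls shut by its own weight (about 3 N at the handle carries it). Origin on the hinge axis, at the lid's underside: x +75, y 0, z 160 mm in the hive's frame. Axes as the hive's when shut; the lid runs to its own -x. A steel bow handle stands on top near the front.
- lid_angle (a joint): Opening angle of the lid, rad: 0 shut, growing as its front edge rises and swings back about the hive's y axis; 1.047 is 60 degrees; free up to 1.9. The button blocks it until turned clear.
- handle (a point): Middle of the handle's grip bar: round, 10 mm thick, along the lid's y, 100 mm between its posts, centre 40 mm above the lid's top, free all round. At -115, 0, 52 mm in the lid's frame; 212 mm above the bench when shut; at 60 degrees 286 mm above the bench and 13 mm in front of the hinge. The bar can turn in a gripper that keeps its attitude.
- hinge (a point): Middle of the lid's hinge axis, which runs along the hive's y, 160 mm above the bench at the back rim.
- button_angle (a joint): Turn of the brass button about its upright pivot, rad: 0 points along the hive's x with one end 16 mm over the lid; grows counter-clockwise seen from above (that end swings to the hive's +y). Clear of the lid from about 1.25; at 1.571 it lies along the lid's front edge; stops at -0.35 and 1.7. Stays where it is left (friction 0.05 N m).
- button_grip (a point): On the button's pivot, 14 mm above the cleat's top (186 above the bench), at x -91, y -85 mm in the hive's frame; its x axis runs along the button. The button is a round-ended bar 63 mm long, 11 wide, with a thumb rib to pinch: 44 mm long, 10 wide, rising 24 mm above the cleat's top.
- mallet: Mallet lying on the bench, to be left alone: rubber head 60 x 100 x 60 mm, wooden handle 200 mm long along -x. Origin under the head's middle.
- spare_frame: Empty wooden mini frame lying flat on the bench, 226 x 125 mm, 22 mm high, to be left alone. Origin under its middle.
- nail_tin: Closed metal tin, 72 mm across, 60 mm high, behind the hive, to be left alone. Origin under its middle.

How it is judged:
On the way, in this order (a step that is already met when the one before it is completed fails the run):
1. the button is turned clear of the lid, which is still shut (value of joint button_angle above 1.25 rad and value of joint lid_angle below 0.1 rad), for 0.1 s.
2. the lid is held open at 60 degrees by the gripper (value of joint lid_angle between 0.925 and 1.169 rad and contact force between lid and the fingers above 0.5 N), for 0.2 s.
At the end, for the whole second after the job is handed in: The lid stands still at 60 degrees (within 7), carried by the gripper's fingers and by nothing else; the button is still turned clear of the lid (past 72 degrees); mallet, spare frame and nail tin lie within 3 cm of where they were (all of step 2 and velocity of joint lid_angle between -0.1 and 0.1 rad/s and contact force between lid and mallet below 0.1 N and contact force between lid and spare_frame below 0.1 N and contact force between lid and nail_tin below 0.1 N and value of joint button_angle above 1.25 rad and distance of each of mallet, spare_frame, nail_tin from where it was at the start of the episode below 0.03 m); the arm keeps its last pose, push and grip.
It fails at once if the lid is let drop (falls faster than 3 rad/s) (velocity of joint lid_angle below -3 rad/s).
It fails at once if the mallet, the spare frame or the nail tin is shifted by more than 3 cm (distance of any of mallet, spare_frame, nail_tin from where it was at the start of the episode above 0.03 m).
It also fails if it takes over 51 s, if anything falls off the work surface, if the arm or the gripper's body presses on something with over 40 N, if the wrist force passes 120 N, or if a joint passes its speed limit or range.

## Working session

There is one attempt and no reset: what is moved stays moved. The work goes in short steps, Python scripts to look and compute and a tool call to move; the robot and the scene stay as the last step left them, time stands still between calls to the robot, and variables do not carry over. Pictures are saved under pics/ and viewed, at most 10 in all, crops included, and the job is handed in when it is done.

Besides the shell and the picture viewer there is one more tool, called after "Emit:" as name(argument=value, ...), one argument or row to a line, values as JSON. step_arm: Moves the arm, as the interface text tells. Its arguments: {"type":"object","properties":{"steps":{"type":"array"},"force":{"type":"number"}},"required":["steps"]}

```bash
mkdir -p pics; cat > h.py <<'E'
import numpy as np, cv2
from workcell import ctrl, viewer
def grab(n):
    s=ctrl.observe(); p,d=viewer.grab_frame(n); i=viewer.camera_info(n)
    if n=='wrist':
        T=np.eye(4);T[:3,:3]=s['orientation'];T[:3,3]=s['tool_pos'];T=T@np.array(i['tool_from_camera'])
    else: T=np.array(i['cam_to_world'])
    return p,d,np.array(i['intrinsics']),T,i
def cloud(d,K,T):
    v,u=np.mgrid[:480,:640]
    P=np.stack([(u-K[0,2])/K[0,0]*d,-(v-K[1,2])/K[1,1]*d,-d],-1)
    return P@T[:3,:3].T+T[:3,3]
def save(n,tag):
    p,d,K,T,i=grab(n); cv2.imwrite(f'pics/{tag}.png',p[:,:,::-1]); np.savez(tag,p=p,d=d,K=K,T=T); return i
E
python3 - <<'E'
from h import *
for n in('scene','top'):
    i=save(n,n); print({k:v for k,v in i.items()})
print(ctrl.observe())
E
```

```text
{'intrinsics': array([[476.22201568,   0.        , 318.55992337],
       [  0.        , 476.22201568, 244.44948947],
       [  0.        ,   0.        ,   1.        ]]), 'cam_to_world': array([[-0.24187996, -0.67457835,  0.69745117,  1.46041809],
       [ 0.97012479, -0.18202694,  0.1603873 ,  0.18742413],
       [ 0.0187611 ,  0.71540914,  0.69845385,  1.01024689],
       [ 0.        ,  0.        ,  0.        ,  1.        ]])}
{'intrinsics': array([[469.09011456,   0.        , 316.80804519],
       [  0.        , 469.09011456, 231.94796773],
       [  0.        ,   0.        ,   1.        ]]), 'cam_to_world': array([[ 6.01280169e-03,  9.96705690e-01, -8.08802452e-02,
         4.95553282e-01],
       [-9.99980376e-01,  6.13538054e-03,  1.26712033e-03,
         1.47714658e-02],
       [ 1.75917712e-03,  8.08710390e-02,  9.96723021e-01,
         1.54539415e+00],
       [ 0.00000000e+00,  0.00000000e+00,  0.00000000e+00,
         1.00000000e+00]])}
{'time_s': 0.1, 'joint_pos': array([-1.24400873e+00,  2.41357842e-01,  3.86304420e-03,  1.33518698e+00,
       -1.57788681e-05,  1.57078856e+00]), 'joint_vel': array([ 0.00043908, -0.00045151,  0.00227333, -0.00116195,  0.0026911 ,
       -0.00124585]), 'effort': array([-4.48022711e-04, -3.73138797e+01,  2.53010023e+01,  1.08871772e-02,
       -3.87439388e-05, -7.19121658e-06]), 'tool_pos': array([ 0.16031728, -0.47301164,  0.23049344]), 'orientation': array([[ 9.47075913e-01,  3.21009081e-01, -6.20178655e-04],
       [ 3.21009680e-01, -9.47074239e-01,  1.78060708e-03],
       [-1.57641873e-05, -1.88545342e-03, -9.99998222e-01]]), 'contact_force': array([ 0.17938224, -0.57929494,  0.43191508]), 'ft_torque': array([-0.05735521, -0.06080242, -0.03921506]), 'grip_force': 0.0, 'grip_width': 0.08570201593090845}
```

View pics/scene.png

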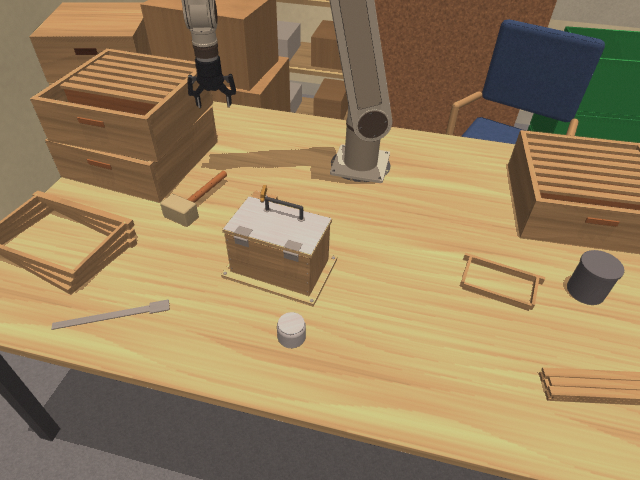

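View pics/top.png

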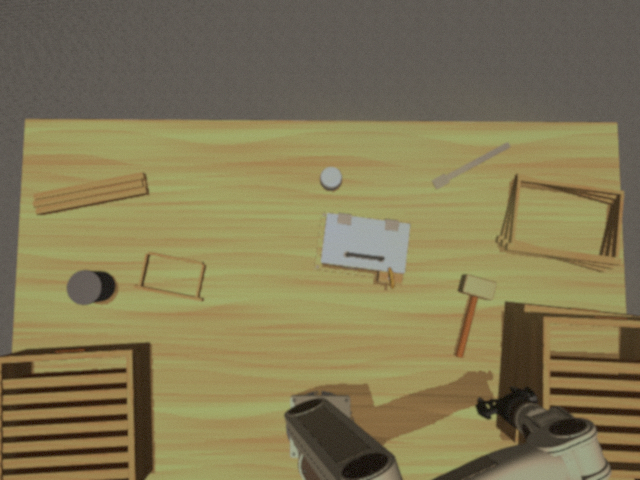

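The scene view shows the hive with its lid shut. In the top view the lid's corners are at about (325,212), (411,222), (405,273) and (321,264), the handle bar runs from (346,254) to (383,259), and the button is at about (390,278). The mallet head is at (478,287), the tin at (331,178), and the frame well away on the left. Next I fit the lid from the depth.

```bash
python3 - <<'E'
from h import *
for n in('top','scene'):
    z=np.load(n+'.npz'); C=cloud(z['d'],z['K'],z['T']); X=C.reshape(-1,3)
    ok=(z['d'].ravel()>0)&(X[:,0]>.3)&(X[:,0]<.7)&(abs(X[:,1]+.1)<.22)
    Q=X[ok]
    L=Q[(Q[:,2]>.155)&(Q[:,2]<.182)]; print(n,len(L),np.median(L[:,2]))
    r=cv2.minAreaRect(L[:,:2].astype(np.float32)*1000); print('lid',r)
    H=Q[(Q[:,2]>.195)&(Q[:,2]<.235)]
    if len(H)>5: print('handle',len(H),H.mean(0),np.ptp(H,axis=0),np.percentile(H[:,2],[10,50,90]))
z=np.load('top.npz');C=cloud(z['d'],z['K'],z['T'])
for u,v in [(325,212),(411,222),(405,273),(321,264),(346,254),(383,259),(390,278),(364,257),(478,287),(331,178)]: print(u,v,C[v,u].round(4))
E
```

```text
top 4460 0.17304595964990332
lid ((558.6571044921875, -126.14030456542969), (250.78167724609375, 200.2653350830078), 82.67552185058594)
handle 163 [ 0.52597298 -0.13757092  0.21294844] [0.0901261  0.13598648 0.0290979 ] [0.1976352  0.21535056 0.22015411]
scene 4156 0.17283698623010002
lid ((562.3684692382812, -126.99055480957031), (253.4571990966797, 190.3100128173828), 82.32854461669922)
handle 209 [ 0.53090988 -0.13129111  0.21064179] [0.09155732 0.13801011 0.02686659] [0.19713876 0.21349232 0.21780802]
325 212 [ 0.6863 -0.0138  0.0093]
411 222 [ 0.6556 -0.2983  0.0032]
405 273 [ 0.4875 -0.2784 -0.0046]
321 264 [ 0.5152 -0.0015  0.0137]
346 254 [ 0.5413 -0.0701  0.2137]
383 259 [ 0.5278 -0.175   0.2139]
390 278 [ 0.474  -0.1977  0.1941]
364 257 [ 0.5332 -0.1212  0.2136]
478 287 [ 0.4452 -0.4969  0.0566]
331 178 [ 0.7904 -0.0317  0.0578]
```

```bash
cat >> h.py <<'E'
def rel(target,yaw=None):
    s=ctrl.observe();R=np.array(s['orientation']);d=R.T@(np.array(target)-s['tool_pos'])*100
    print('t',s['time_s'],'pos',np.round(s['tool_pos'],4),'shift cm in tool',d.round(2),'yaw x',np.degrees(np.arctan2(R[1,0],R[0,0])).round(2),'zax',R[:,2].round(4),'F',s['contact_force'].round(1),'q',s['joint_pos'].round(2),'w',s['grip_width'].round(4))
E
python3 -c "
from h import *
rel([.46,-.2,.36])
print(viewer.camera_info('wrist'))"
```

```text
Traceback (most recent call last):
  File "h.py", line 17, in rel
    print('t',s['time_s'],'pos',np.round(s['tool_pos'],4),'shift cm in tool',d.round(2),'yaw x',np.degrees(np.arctan2(R[1,0],R[0,0])).round(2),'zax',R[:,2].round(4),'F',s['contact_force'].round(1),'q',s['joint_pos'].round(2),'w',s['grip_width'].round(4))
                                                                                                                                                                                                                                     ^^^^^^^^^^^^^^^^^^^^^
AttributeError: 'float' object has no attribute 'round'
```

```bash
sed -i "s/s\['grip_width'\].round(4)/round(s['grip_width'],4)/" h.py
python3 -c "
from h import *
rel([.46,-.2,.36])
print(viewer.camera_info('wrist'))"
```

```text
t 0.1 pos [ 0.1603 -0.473   0.2305] shift cm in tool [ 37.15 -16.26 -12.92] yaw x 18.72 zax [-6.0e-04  1.8e-03 -1.0e+00] F [ 0.2 -0.6  0.4] q [-1.24  0.24  0.    1.34 -0.    1.57] w 0.0857
{'intrinsics': array([[343.8418715 ,   0.        , 321.53958006],
       [  0.        , 343.8418715 , 238.31816838],
       [  0.        ,   0.        ,   1.        ]]), 'tool_from_camera': array([[ 5.88556172e-04,  9.57420889e-01,  2.88695158e-01,
         7.44982522e-02],
       [ 9.99999573e-01, -3.57648137e-04, -8.52581402e-04,
        -7.66585338e-04],
       [-7.13027959e-04,  2.88695536e-01, -9.57420691e-01,
        -1.42698234e-01],
       [ 0.00000000e+00,  0.00000000e+00,  0.00000000e+00,
         1.00000000e+00]])}
```

Emit:
step_arm(
  steps=[
    [0,0,0,3.1,-1.35,-1.1,1],
    [0,0,0,3.1,-1.35,-1.1,1],
    [0,0,0,3.1,-1.35,-1.1,1],
    [0,0,0,3.1,-1.35,-1.1,1],
    [0,0,0,3.1,-1.35,-1.1,1],
    [0,0,0,3.1,-1.35,-1.1,1],
    [0,0,0,3.1,-1.35,-1.1,1],
    [0,0,0,3.1,-1.35,-1.1,1],
    [0,0,0,3.1,-1.35,-1.1,1],
    [0,0,0,3.1,-1.35,-1.1,1],
    [0,0,0,3.1,-1.35,-1.1,1],
    [0,0,0,3.1,-1.35,-1.1,1],
    [0,0,0.114,0,0,0,1],
    [0,0,0.114,0,0,0,1],
    [0,0,0.114,0,0,0,1],
    [0,0,0.112,0,0,0,1],
    [0,0,0,0,0,0,1],
    [0,0,0,0,0,0,1],
  ],
)

```text
time_s: 1.9
tool_pos: [0.4607, -0.2006, 0.363]
orientation: [[0.992, -0.125, -0.001], [-0.125, -0.992, 0.0], [-0.001, -0.0, -1.0]]
contact_force: [0.3, -0.4, 0.6]
grip_width: 0.0854
grip_force: 0.0
```

```bash
python3 -c "
from h import *
rel([.472,-.2,.177]); save('wrist','w1')"
```

```text
t 1.9 pos [ 0.4607 -0.2006  0.363 ] shift cm in tool [ 1.13 -0.2  18.6 ] yaw x -7.16 zax [-7.e-04  3.e-04 -1.e+00] F [ 0.3 -0.4  0.6] q [-0.41  0.23  0.33  1.67 -0.    2.86] w 0.0854
```

View pics/w1.png

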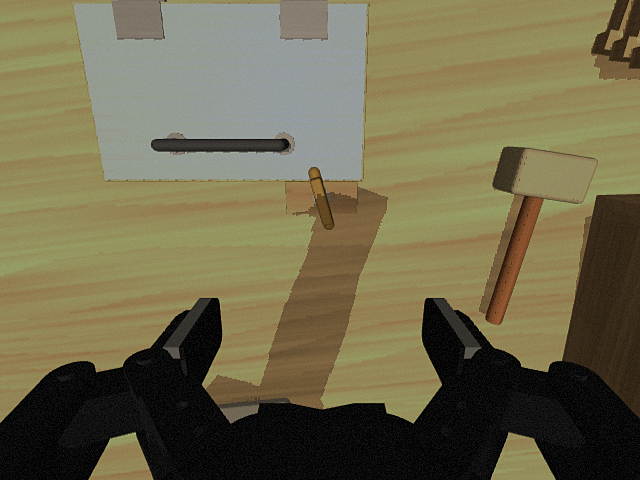

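The wrist view shows the button from (314,172) to (330,226), angled about 15° towards +y, and the handle bar from (152,145) to (290,145). The lid's front edge is at row 181. I measure these with the depth.

```bash
python3 - <<'E'
from h import *
z=np.load('w1.npz');C=cloud(z['d'],z['K'],z['T'])
p=z['p'].astype(int)
Z=C[...,2]
m=np.zeros(Z.shape,bool);m[160:240,300:345]=1
rib=C[m&(Z>.187)&(Z<.205)];bar=C[m&(Z>.175)&(Z<.205)]
for q in(rib,bar):
    r=cv2.minAreaRect(q[:,:2].astype(np.float32)*1000);print(len(q),r,q.mean(0),np.percentile(q[:,2],[5,50,95]))
    _,_,V=np.linalg.svd(q[:,:2]-q[:,:2].mean(0));print(np.degrees(np.arctan2(V[0,1],V[0,0])))
m[:]=0;m[130:158,140:300]=1
h=C[m&(Z>.2)];print('handle',len(h),np.percentile(h[:,2],[50,95,99]),cv2.minAreaRect(h[:,:2].astype(np.float32)*1000),h.mean(0))
m[:]=0;m[5:185,70:370]=1
l=C[m&(Z>.165)&(Z<.18)];print('lid',np.median(l[:,2]),cv2.minAreaRect(l[:,:2].astype(np.float32)*1000))
for u,v in[(105,178),(363,178),(105,182),(361,182),(90,90),(360,90)]:print(u,v,C[v,u].round(4))
E
```

```text
531 ((475.8119201660156, -201.19647216796875), (44.011722564697266, 10.075387954711914), 8.610206604003906) [ 0.47684918 -0.2012519   0.19558332] [0.19373633 0.19580373 0.19713912]
-171.29391618191562
746 ((477.5752258300781, -201.26316833496094), (27.33984375, 61.86619567871094), 79.15628051757812) [ 0.47891035 -0.20127873  0.19162211] [0.17990978 0.19535365 0.19698547]
-171.3627650787001
handle 1731 [0.21646562 0.21821949 0.22034905] ((535.1919555664062, -138.95755004882812), (139.5161895751953, 12.221964836120605), 84.37400817871094) [ 0.53667807 -0.12542671  0.21899319]
lid 0.1733520607635585 ((574.0751342773438, -127.58901977539062), (250.9666290283203, 150.49569702148438), 82.75997924804688)
105 178 [0.5205 0.0025 0.1727]
363 178 [ 0.4664 -0.2615 -0.0012]
105 182 [ 5.076e-01  1.140e-01 -1.000e-04]
361 182 [ 4.611e-01 -2.580e-01 -1.000e-04]
90 90 [ 0.5978 -0.0082  0.173 ]
360 90 [ 0.5679 -0.2478  0.1726]
```

Emit:
step_arm(
  steps=[
    [0,0,-0.138,0.7,0,2,1],
    [0,0,-0.139,0.7,0.2,3,1],
    [0,0,0,0,0,4,1],
    [0,0,0,0,0,4,1],
    [0,0,0,0,0,2.5,1],
    [0,0,0,0,0,0,1],
  ],
)

```text
time_s: 2.55
tool_pos: [0.4719, -0.2024, 0.2042]
orientation: [[0.989, 0.15, -0.008], [0.15, -0.989, 0.004], [-0.008, -0.005, -1.0]]
contact_force: [-0.2, 0.2, -0.2]
grip_width: 0.0853
grip_force: 0.0
```

```bash
python3 -c "
from h import *
rel([.475,-.2008,.178])"
```

```text
t 2.55 pos [ 0.4719 -0.2024  0.2042] shift cm in tool [ 0.35 -0.1   2.62] yaw x 8.64 zax [-0.0082  0.0035 -1.    ] F [-0.2  0.2 -0.2] q [-0.41  0.29 -0.    1.29  0.    2.59] w 0.0853
```

Emit:
step_arm(
  force=30,
  steps=[
    [0,0,0,0.3,-0.1,1.3,1],
    [0,0,0,0,0,1.3,1],
    [0,0,0,0,0,0,1],
    [0,0,0,0,0,0,0.3],
    [0,0,0,0,0,0,0],
    [0,0,0,0,0,0,0],
    [0,0,0,0,0,0,0],
    [0,0,0,0,0,0,0],
    [0,0,0,0,0,0,0],
    [0,0,0,0,0,0,0],
    [0,0,0,0,0,0,0],
  ],
)

```text
time_s: 3.65
tool_pos: [0.4777, -0.2017, 0.1827]
orientation: [[0.989, 0.15, 0.0], [0.15, -0.989, 0.001], [0.001, -0.0, -1.0]]
contact_force: [-0.5, 3.0, 5.8]
grip_width: 0.0089
grip_force: 33.6
```

```bash
python3 -c "
from h import *
rel([.475,-.2008,.178])"
```

```text
t 3.65 pos [ 0.4777 -0.2017  0.1827] shift cm in tool [-0.25 -0.13  0.47] yaw x 8.6 zax [ 5.e-04  5.e-04 -1.e+00] F [-0.5  3.   5.8] q [-0.4   0.3  -0.04  1.23  0.    2.59] w 0.0089
```

Emit:
step_arm(
  steps=[
    [0,0,-0.06,-0.2,0,0,0],
    [0,0,-0.12,0,0,0,0],
    [0,0,-0.12,0,0,0,0],
    [0,0,-0.12,0,0,0,0],
    [0,0,-0.12,0,0,0,0],
    [0,0,-0.12,0,0,0,0],
    [0,0,-0.12,0,0,0,0],
    [0,0,-0.12,0,0,0,0],
    [0,0,-0.12,0,0,0,0],
    [0,0,-0.12,0,0,0,0],
    [0,0,-0.12,0,0,0,0],
    [0,0,0,0,0,0,0],
    [0,0,0,0,0,0,0],
  ],
)

```text
time_s: 4.95
tool_pos: [0.4755, -0.1997, 0.1828]
orientation: [[0.158, 0.987, 0.0], [0.987, -0.158, 0.005], [0.005, -0.0, -1.0]]
contact_force: [-1.9, 7.8, 6.7]
grip_width: 0.0093
grip_force: 33.9
```

```bash
python3 -c "
from h import *
rel([.475,-.2008,.178])"
```

```text
t 4.95 pos [ 0.4755 -0.1997  0.1828] shift cm in tool [-0.12 -0.03  0.47] yaw x 80.88 zax [ 4.0e-04  5.4e-03 -1.0e+00] F [-1.9  7.8  6.7] q [-0.4   0.3  -0.05  1.23  0.01  1.33] w 0.0093
```

Emit:
step_arm(
  steps=[
    [0,0,0,0,0,0,0.25],
    [0,0,0,0,0,0,0.25],
    [0,0,0,0,0,0,0.25],
    [0,0,0,0,0,-2,0.25],
    [0,0,0,0,0,-3,0.25],
    [0,0,0,0,0,-4,0.6],
    [0,0,0,0,0,-3,0.6],
    [0,0,0,0,0,-3,0.6],
    [0,0,0,0,0,0,0.6],
    [0,0,0,0,0,0,0.6],
  ],
)

```text
time_s: 5.95
tool_pos: [0.476, -0.2029, 0.3326]
orientation: [[0.161, 0.987, 0.001], [0.987, -0.161, -0.001], [-0.001, 0.001, -1.0]]
contact_force: [0.6, -0.6, -0.6]
grip_width: 0.0513
grip_force: 0.0
```

```bash
python3 -c "
from h import *
rel([.534,-.1225,.2]); save('wrist','w2')"
```

```text
t 5.95 pos [ 0.476  -0.2029  0.3326] shift cm in tool [ 8.88  4.42 13.26] yaw x 80.75 zax [ 1.3e-03 -9.0e-04 -1.0e+00] F [ 0.6 -0.6 -0.6] q [-0.4   0.26  0.29  1.6  -0.    1.33] w 0.0513
```

View pics/w2.png

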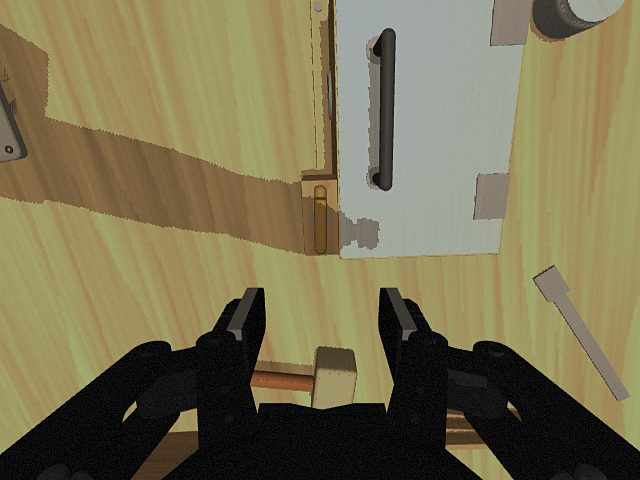

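The button, (321,187) to (321,252), now lies along the lid's front edge (column 338), clear of it. The handle bar runs from (388,32) to (386,188). I measure it from this second wrist position.

```bash
python3 - <<'E'
from h import *
z=np.load('w2.npz');C=cloud(z['d'],z['K'],z['T']);Z=C[...,2]
def R(q):return cv2.minAreaRect(q[:,:2].astype(np.float32)*1000)
m=np.zeros(Z.shape,bool);m[25:195,365:400]=1
h=C[m&(Z>.208)];print('handle',np.percentile(h[:,2],[50,95]),R(h),h.mean(0))
m[:]=0;m[180:256,310:332]=1
b=C[m&(Z>.187)];print('rib',R(b),np.median(b[:,2]))
m[:]=0;m[0:260,335:530]=1
l=C[m&(Z>.165)&(Z<.18)];print('lid',np.median(l[:,2]),R(l))
h0=np.array(R(h)[0])/1000
rel([*h0,.193])
E
```

```text
handle [0.21665155 0.21835182] ((515.6771850585938, -120.57380676269531), (108.93962097167969, 52.91204833984375), 82.84305572509766) [ 0.53588    -0.12027551  0.22017248]
rib ((479.5015563964844, -175.6859130859375), (95.0949935913086, 9.267266273498535), 80.83335876464844) 0.1960296983386185
lid 0.1734244752550762 ((574.5819702148438, -149.8309783935547), (210.71902465820312, 153.18988037109375), 81.44551849365234)
t 6.0 pos [ 0.4754 -0.2026  0.3314] shift cm in tool [ 8.74  2.67 13.84] yaw x 80.75 zax [-1.e-03  2.e-04 -1.e+00] F [-0.6  0.1  0.6] q [-0.4   0.26  0.29  1.6  -0.    1.33] w 0.0514
```

Emit:
step_arm(
  force=40,
  steps=[
    [0,0,-0.035,2.9,1.5,0,0.6],
    [0,0,0,3,1.5,0,0.6],
    [0,0,0,2.8,1.5,0,0.6],
    [0,0,0,0,0,3,0.6],
    [0,0,0,0,0,3,0.6],
    [0,0,0,0,0,2,0.6],
    [0,0,0,0,0,0,0.6],
    [0,0,0,0,0,0,0.6],
  ],
)

```text
time_s: 6.8
tool_pos: [0.5315, -0.1223, 0.2513]
orientation: [[0.126, 0.992, -0.003], [0.992, -0.126, 0.001], [0.0, -0.003, -1.0]]
contact_force: [-0.1, 0.2, 0.6]
grip_width: 0.0512
grip_force: 0.0
```

```bash
python3 -c "
from h import *
rel([.535,-.1225,.193]); save('wrist','w3')"
```

```text
t 6.8 pos [ 0.5315 -0.1223  0.2513] shift cm in tool [0.03 0.37 5.83] yaw x 82.77 zax [-2.7e-03  5.0e-04 -1.0e+00] F [-0.1  0.2  0.6] q [-0.23  0.33  0.17  1.42 -0.    1.47] w 0.0512
```

View pics/w3.png

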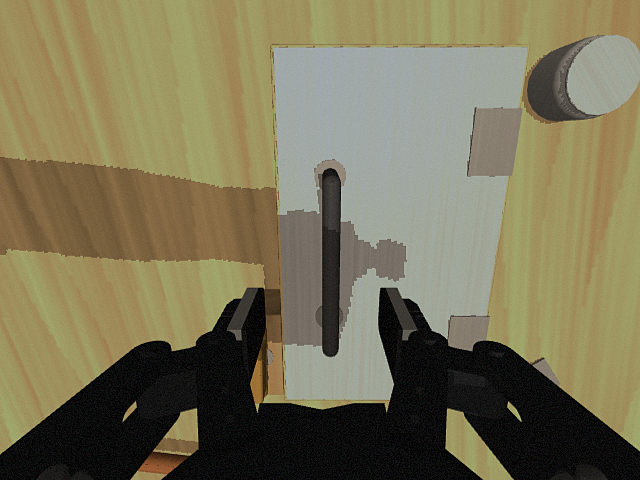

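The bar is at column 331, rows 170–355, between the pads (264 to 380) and about 4–5 mm towards tool +y. I descend and grip.

Emit:
step_arm(
  force=40,
  steps=[
    [0,0,0,0,0.4,1,0.6],
    [0,0,0,0,0,2.4,0.6],
    [0,0,0,0,0,2.4,0.6],
    [0,0,0,0,0,0,0.6],
    [0,0,0,0,0,0,0.3],
    [0,0,0,0,0,0,0],
    [0,0,0,0,0,0,0],
    [0,0,0,0,0,0,0],
    [0,0,0,0,0,0,0],
    [0,0,0,0,0,0,0],
    [0,0,0,0,0,0,0],
  ],
)

```text
time_s: 7.95
tool_pos: [0.5364, -0.1231, 0.196]
orientation: [[0.126, 0.992, 0.002], [0.992, -0.126, -0.001], [-0.0, 0.002, -1.0]]
contact_force: [-3.0, 0.6, 6.1]
grip_width: 0.0083
grip_force: 39.3
```

```bash
python3 - <<'E'
from h import *
rel([.535,-.1225,.193])
# arc shifts: bar relative to hinge, hive x,z -> tool y (=hive x), tool z (=-z)
from numpy import sin,cos
a=np.radians(np.arange(0,61,4)); x=-115*cos(a)+52*sin(a); z=115*sin(a)+52*cos(a)
print(np.c_[np.diff(x),-np.diff(z)].round(1)/10)
E
```

```text
t 7.95 pos [ 0.5364 -0.1231  0.196 ] shift cm in tool [ 0.04 -0.15  0.3 ] yaw x 82.78 zax [ 2.1e-03 -7.0e-04 -1.0e+00] F [-3.   0.6  6.1] q [-0.23  0.36  0.07  1.28 -0.    1.47] w 0.0083
[[ 0.39 -0.79]
 [ 0.44 -0.76]
 [ 0.5  -0.73]
 [ 0.55 -0.69]
 [ 0.59 -0.65]
 [ 0.64 -0.61]
 [ 0.68 -0.56]
 [ 0.72 -0.51]
 [ 0.75 -0.46]
 [ 0.78 -0.41]
 [ 0.81 -0.35]
 [ 0.83 -0.3 ]
 [ 0.85 -0.24]
 [ 0.86 -0.18]
 [ 0.87 -0.12]]
```

Emit:
step_arm(
  force=50,
  steps=[
    [0,0,0,0,0,0,0],
    [0,0,0,0,0.19,-0.4,0],
    [0,0,0,0,0.2,-0.39,0],
    [0,0,0,0,0.22,-0.38,0],
    [0,0,0,0,0.22,-0.38,0],
    [0,0,0,0,0.25,-0.37,0],
    [0,0,0,0,0.25,-0.36,0],
    [0,0,0,0,0.27,-0.35,0],
    [0,0,0,0,0.28,-0.34,0],
    [0,0,0,0,0.29,-0.33,0],
    [0,0,0,0,0.3,-0.32,0],
    [0,0,0,0,0,0,0],
    [0,0,0,0,0,0,0],
  ],
)

```text
time_s: 9.25
tool_pos: [0.5587, -0.1259, 0.2312]
orientation: [[0.126, 0.992, -0.004], [0.992, -0.126, 0.0], [-0.0, -0.004, -1.0]]
contact_force: [-8.3, -0.3, 4.0]
grip_width: 0.0076
grip_force: 49.1
```

```bash
python3 -c "
from h import *
rel([.5595,-.1260,.2286]); save('scene','s2')
import cv2
cv2.imwrite('pics/s2c.png',cv2.resize(cv2.imread('pics/s2.png')[130:330,170:390],None,fx=2.5,fy=2.5))"
```

```text
t 9.25 pos [ 0.5587 -0.1259  0.2312] shift cm in tool [-0.    0.08  0.26] yaw x 82.77 zax [-3.6e-03  2.0e-04 -1.0e+00] F [-8.3 -0.3  4. ] q [-0.22  0.39  0.21  1.4  -0.    1.48] w 0.0076
```

View pics/s2c.png

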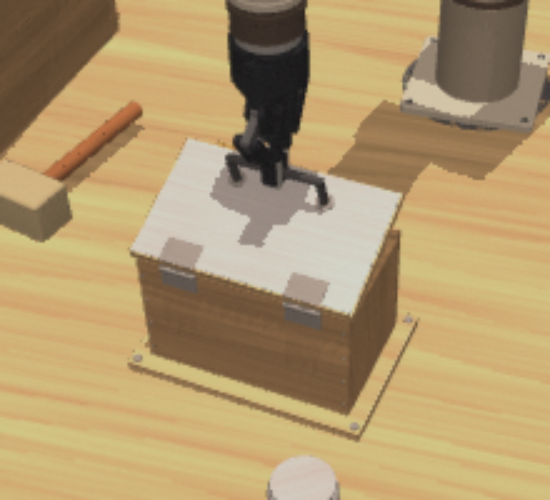

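The lid is lifting cleanly in the grip, at about 20°. The force points away from the hinge, so I move the path slightly outward and go on to 40°.

Emit:
step_arm(
  steps=[
    [0,0,0,0,0.25,-0.38,0],
    [0,0,0,0,0.25,-0.37,0],
    [0,0,0,0,0.27,-0.36,0],
    [0,0,0,0,0.28,-0.34,0],
    [0,0,0,0,0.35,-0.27,0],
    [0,0,0,0,0.36,-0.26,0],
    [0,0,0,0,0.37,-0.24,0],
    [0,0,0,0,0.38,-0.23,0],
    [0,0,0,0,0.39,-0.21,0],
    [0,0,0,0,0.39,-0.2,0],
    [0,0,0,0,0,0,0],
    [0,0,0,0,0,0,0],
  ],
)

```text
time_s: 10.5
tool_pos: [0.5935, -0.1302, 0.2595]
orientation: [[0.126, 0.992, 0.001], [0.992, -0.126, -0.0], [-0.0, 0.001, -1.0]]
contact_force: [-0.8, -2.4, -4.6]
grip_width: 0.008
grip_force: 49.1
```

```bash
python3 -c "
from h import *
rel([.634,-.135,.27])"
```

```text
t 10.5 pos [ 0.5935 -0.1302  0.2595] shift cm in tool [ 0.03  4.08 -1.04] yaw x 82.78 zax [ 8.e-04 -2.e-04 -1.e+00] F [-0.8 -2.4 -4.6] q [-0.22  0.45  0.38  1.5  -0.    1.48] w 0.008
```

Emit:
step_arm(
  steps=[
    [0,0,0,0,0.4,-0.18,0],
    [0,0,0,0,0.41,-0.17,0],
    [0,0,0,0,0.41,-0.15,0],
    [0,0,0,0,0.42,-0.14,0],
    [0,0,0,0,0.42,-0.12,0],
    [0,0,0,0,0.43,-0.11,0],
    [0,0,0,0,0.43,-0.09,0],
    [0,0,0,0,0.43,-0.08,0],
    [0,0,0,0,0.43,-0.06,0],
    [0,0,0,0,0.43,-0.05,0],
    [0,0,0,0,0,0,0],
    [0,0,0,0,0,0,0],
  ],
)

```text
time_s: 11.7
tool_pos: [0.6368, -0.1357, 0.2727]
orientation: [[0.126, 0.992, 0.005], [0.992, -0.126, -0.001], [-0.0, 0.005, -1.0]]
contact_force: [-1.5, -1.1, 4.8]
grip_width: 0.0081
grip_force: 51.1
```

```bash
python3 - <<'E'
from h import *
rel([.634,-.135,.27]); save('scene','s3')
cv2.imwrite('pics/s3c.png',cv2.resize(cv2.imread('pics/s3.png')[130:330,170:390],None,fx=2.5,fy=2.5))
# lid plane: back face of the sheet
z=np.load('s3.npz');C=cloud(z['d'],z['K'],z['T'])
O=np.array([.5743,-.1277]);c,s=np.cos(-.1264),np.sin(-.1264)
d=C[...,:2]-O; hx=d@[c,s]; hy=d@[-s,c]
m=(z['d']>0)&(abs(hy)<.12)&(abs(hy)>.06)&(C[...,2]>.18)&(C[...,2]<.28)&(hx>-.05)&(hx<.1)
P=np.c_[hx[m],C[...,2][m]];
for _ in range(4):
    mu=P.mean(0);_,_,V=np.linalg.svd(P-mu,full_matrices=False);P=P[abs((P-mu)@V[1])<.008]
print(len(P),mu,'lid deg',np.degrees(np.arctan2(abs(V[0,1]),abs(V[0,0]))))
E
```

```text
t 11.7 pos [ 0.6368 -0.1357  0.2727] shift cm in tool [ 0.03 -0.29  0.27] yaw x 82.78 zax [ 5.4e-03 -9.0e-04 -1.0e+00] F [-1.5 -1.1  4.8] q [-0.21  0.55  0.57  1.59  0.    1.49] w 0.0081
2026 [0.04946443 0.2295477 ] lid deg 59.103801831263986
```

View pics/s3c.png

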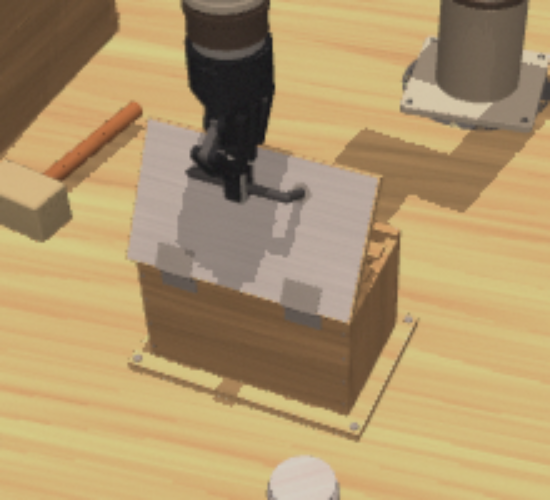

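The lid stands open at about 59° by the fitted plane, held by the bar, and the other objects are untouched. I let it settle, then hand in.

Emit:
step_arm(
  steps=[
    [0,0,0,0,0,0,0],
    [0,0,0,0,0,0,0],
    [0,0,0,0,0,0,0],
    [0,0,0,0,0,0,0],
    [0,0,0,0,0,0,0],
  ],
)

```text
time_s: 12.25
tool_pos: [0.6367, -0.1356, 0.2727]
orientation: [[0.126, 0.992, 0.005], [0.992, -0.126, -0.001], [-0.0, 0.005, -1.0]]
contact_force: [-2.6, -0.8, 4.7]
grip_width: 0.0078
grip_force: 51.1
```

```bash
python3 -c "
from h import *
rel([.634,-.135,.27]); print(ctrl.finish_job())"
```

```text
t 12.25 pos [ 0.6367 -0.1356  0.2727] shift cm in tool [ 0.03 -0.28  0.27] yaw x 82.78 zax [ 5.4e-03 -9.0e-04 -1.0e+00] F [-2.6 -0.8  4.7] q [-0.21  0.55  0.57  1.59  0.    1.49] w 0.0078
the job is handed in; nothing more can be done
None
```

I turned the button clear (about 88°) and handed the job in at 12.25 s with the gripper holding the lid still at about 59°; the mallet, spare frame and nail tin were not touched, and no verdict came back.

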